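# Stack a test-sieve tower on the sieve shaker

### The arm

A 6-joint arm with a two-finger parallel gripper is mounted at the origin on a cart in front of the work surface, level with it; the furniture and walls round the work are solid. World frame = base frame: x ahead of the robot, y to its left, z up, the work surface at z = 0. Lengths are in m, angles in degrees, forces in N, time in s.
With the tool pointing down it reaches from about 0.3 to 0.75 m from the base axis. Payload 8.5 kg.
Tool frame: the origin (TCP) lies midway between the tips of the shut fingers; the grasp point (between the pads) lies 19 mm behind it (env.hold_point_z is the distance from the TCP to the grasp point, in m); z points along the fingers, y is the line along which they close (so a half turn about z gives the same grasp; the last joint's range is limited). The gripper opens to 85 mm and grips with 20 to 120 N. Pads are 22 mm wide; open, the fingers measure 114 mm over their backs; the gripper's body (76 mm by 85 mm) begins 54 mm behind the grasp point. The pads swing forward as they close: fully open they stand 13 mm farther back than shut.
Start: joints at [61.175, 21.807, 74.336, -0, 83.858, -12.336], TCP at [0.156, 0.527, 0.231] pointing down, gripper open.
Joint ranges: [-178.18, 178.18], [-50.72, 133.34], [12.68, 142.11], [-81.47, 261.47], [9.98, 163.14], [-165.26, 165.26]. Speed limits (degrees/s): [136.94, 136.94, 180, 180, 180, 180].

### API

Orientations are given as a 3x3 rotation matrix whose columns are the frame's x, y, z axes.
In Python, from rig import observe, get_image, camera_info, env gives the robot as it stands.
- The arm moves only by the tool drive_tool, never from a script. Its arguments are lists of equal length, an entry for each row: "offset": the shift along the tool's x, y, z in units of 40 mm (1.0 is 40 mm), a list of three; "turn": the turn, a rotation vector about the tool's x, y, z in units of 6 degrees (1.0 is 6 degrees), a list of three; "hand": the opening, from 0 (shut) to 1 (fully open). A call has exactly 10 rows; each row shifts and turns the commanded pose from where the row before left it, along the tool's axes as they then stand; what a row does not reach is not made up. A row lasts 1/8 s, in which the tool goes at most 62.5 mm and 10.7 degrees, less where a joint would pass 70% of its speed; a pose out of reach is approached as far as the arm can. A call is refused whole if a number of a shift passes 1 or a number of a turn 1, either way. A call with a gripper value outside its range is refused whole. The fingers move at their own pace and stop on an object; "newtons" is the grip in N (left out, the last holds). Time passes only in rows, so rows that do not move let the fingers close, or fill a call up. It gives the time, the measured TCP pose, the force, the opening and the grip force at its end, in the units of the state.
- observe(): the state, without advancing time (a new reading comes with each control period).
- get_image(name): name is "scene" or "top"; returns the picture (400x640x3 uint8, blue, green, red); there is no depth.
- camera_info(name): a dict with "fx", "fy", "cx", "cy" (pixels), "k1" (the pictures are not rectified: a ray, as slopes to the right and down, at radius r is drawn at 1 + k1 r^2 times it, then the intrinsics apply), "world_to_cam" (4x4, takes a point from world to camera coordinates). Camera axes: x right, y down, z forward; pixel columns grow to the right and rows downward; lengths in m; the calibration is good to about 2 mm. A picture is of the moment at which its call begins. camera_info takes no time and is no camera call.
- env.close_job(): hands the job in; it is judged then, once.
The state is a dict: "time_s": time; "q": joint angles; "qvel": joint speeds; "joint_efforts": joint torques, N m; "position": TCP position; "tool_rot": TCP orientation; "ft_force": force on the tool from outside, world axes, zero at the start; "wrist_torque": the same for the moment, N m; "grip_width": finger opening in m; "gripper_force": force on a finger pad.
Only numpy, scipy, OpenCV 4.12 (cv2) and the standard library are available. Lean on these libraries where they do the work, as an engineer would, in place of code of your own. Each camera call takes 0.05 s, during which the arm holds its last target. There are 200 camera calls.

### The job

Build up the sieve tower on the small round sieve shaker: first the receiver pan in the shaker's collar, then the fine sieve, then the coarse sieve, and the lid with the knob on top. Every piece must sit upright and fully home in the one below it, and the glass beaker, the amber vial and the bench timer must be left where they stand.

Things in the scene. Friction and masses are not known exactly. Their poses are not given: they have to be found in the camera images.
- pan_centre (a point): Receiver pan: round steel cup, outer diameter 62 mm, 36 tall, plain solid floor 23 mm below the rim, no mesh. Grasp the straight wall, from shoulder (8 mm above underside) to rim. Foot under the shoulder: 8 mm deep, 51 mm across, tapered to 41; it drops into the 56 mm mouth beneath until the shoulder rests on that rim. Point: on the axis, half-way up, 18 mm below the rim, 10 above the shoulder. Stands upright, z up, any yaw.
- fine_sieve_centre (a point): Fine sieve: round, steel, outer diameter 62 mm, 36 tall, close wire mesh (3.5 mm pitch) 12 mm below the rim. Grasp the wall, fingertips above the shoulder (8 mm above underside). Foot under the shoulder: 8 mm deep, 51 mm across, tapered to 41; it drops into the 56 mm mouth beneath until the shoulder rests on that rim. Point: on the axis, half-way up, 18 mm below the rim, 10 above the shoulder. Stands upright, z up, any yaw.
- coarse_sieve_centre (a point): Coarse sieve: round, steel, outer diameter 62 mm, 42 tall, wide mesh (11 mm pitch) 12 mm below the rim. Grasp the wall, fingertips above the shoulder (8 mm above underside). Foot under the shoulder: 8 mm deep, 51 mm across, tapered to 41; it drops into the 56 mm mouth beneath until the shoulder rests on that rim. Point: on the axis, half-way up, 21 mm below the rim, 13 above the shoulder. Stands upright, z up, any yaw.
- lid_knob (a point): Lid: steel disc, diameter 62 mm, 5 thick, with a black knob (diameter 22 mm, 28 tall) to grasp; 41 mm in all. Shoulder = disc's underside. Foot under the shoulder: 8 mm deep, 51 mm across, tapered to 41; it drops into the 56 mm mouth beneath until the shoulder rests on that rim. Point: on the axis in the knob, 29 mm above the lid's underside, 16 above the disc's top, 21 above the shoulder. Stands upright, z up, any yaw.
- shaker_seat (a point): Sieve shaker: low round white base, diameter 100 mm, 33 high, fixed to the bench, with a metal collar on top (outer diameter 66, mouth 56, 12 high) that takes the pan's foot. Point: centre of the collar's rim, 45 mm above the bench, where the pan's shoulder comes to rest. z up, yaw does not matter.
- beaker_centre (a point): Bystander: small glass beaker, 53 mm diameter, 68 mm tall, standing on the bench to the right of the pieces. The point is on its axis, half-way up (34 mm).
- vial: Bystander: small amber vial with black cap, 33 mm diameter, 72 mm tall, standing at the far side of the work. Origin at the centre of its underside.
- bench_timer: Bystander: white bench timer, 52 x 62 x 18 mm, lying flat on the near side. Origin at the centre of its underside.

How it is judged (in metres and radians):
At the end, for the whole second after the job is handed in: From the bottom up: receiver pan in the shaker's collar, fine sieve on the pan, coarse sieve on the fine sieve, lid on the coarse sieve; each centred on the one below within 6 mm, fully seated (height within 2.5 mm), upright within 3.4 degrees, at rest and released (horizontal distance between pan_centre and shaker_seat below 0.006 m and z of pan_centre in the frame of shaker_seat between 0.0075 and 0.0125 m and angle between each of pan_centre, fine_sieve_centre, coarse_sieve_centre, lid_knob's own z axis and vertical below 0.06 rad and horizontal distance between fine_sieve_centre and pan_centre below 0.006 m and z of fine_sieve_centre in the frame of pan_centre between 0.0255 and 0.0305 m and horizontal distance between coarse_sieve_centre and fine_sieve_centre below 0.006 m and z of coarse_sieve_centre in the frame of fine_sieve_centre between 0.0285 and 0.0335 m and horizontal distance between lid_knob and coarse_sieve_centre below 0.006 m and z of lid_knob in the frame of coarse_sieve_centre between 0.0395 and 0.0445 m and linear speed of each of pan, fine_sieve, coarse_sieve, lid below 0.02 m/s); the robot touches nothing.
It fails at once if the glass beaker is moved by more than 25 mm (distance of beaker_centre from where it was at the start of the episode above 0.025 m).
It fails at once if the amber vial is moved by more than 25 mm (distance of vial from where it was at the start of the episode above 0.025 m).
It fails at once if the bench timer is moved by more than 25 mm (distance of bench_timer from where it was at the start of the episode above 0.025 m).
It also fails if it takes over 83 s, if anything falls off the work surface, if the arm or the gripper's body presses on something with over 40 N, if the wrist force passes 120 N, or if a joint passes its speed limit or range.

## Working session

There is one attempt and no reset: what is moved stays moved. The work goes in short steps, Python scripts to look and compute and a tool call to move; the robot and the scene stay as the last step left them, time stands still between calls to the robot, and variables do not carry over. Pictures are saved under pics/ and viewed, at most 16 in all, crops included, and the job is handed in when it is done.

Besides the shell and the picture viewer there is one more tool, called by a JSON object that holds its "op" and its "data". drive_tool: Moves the arm, as the interface text tells. Its arguments: {"type":"object","properties":{"offset":{"type":"array"},"turn":{"type":"array"},"hand":{"type":"array"},"newtons":{"type":"number"}},"required":["offset","turn","hand"]}

```bash
mkdir -p pics; ls; python3 - <<'E'
from rig import observe,get_image,camera_info,env
import cv2,numpy as np
s=observe();print(s)
for n in("scene","top"):
    im=get_image(n);cv2.imwrite(f"pics/{n}0.png",im);c=camera_info(n);print(n,{k:(np.round(v,4).tolist() if k=="world_to_cam" else v) for k,v in c.items()})
E
```

```text
pics
{'time_s': 0.0, 'q': array([ 6.11744855e+01,  2.18412959e+01,  7.43849471e+01,  8.82628862e-04,
        8.38587465e+01, -1.23351786e+01]), 'qvel': array([-0.05019894, -0.06909652,  0.0284174 ,  0.07641257, -0.00072688,
        0.09684592]), 'joint_efforts': array([ 4.50695343e-04, -4.48473287e+01, -2.31273830e+01, -2.53083053e-04,
        4.78770424e-03,  4.40866586e-06]), 'position': array([0.1559665 , 0.52711438, 0.23070778]), 'tool_rot': array([[-9.58867034e-01,  2.83854681e-01, -7.28604885e-04],
       [ 2.83855422e-01,  9.58866221e-01, -1.29216327e-03],
       [ 3.31848020e-04, -1.44583121e-03, -9.99998900e-01]]), 'ft_force': array([ 0.00956295, -0.49102099,  0.31625389]), 'wrist_torque': array([-0.00881961, -0.01191292, -0.02055015]), 'gripper_force': 0.0, 'grip_width': 0.0855669657379052}
scene {'fx': 415.17397092488585, 'fy': 415.17397092488585, 'cx': 319.70746567164946, 'cy': 199.62515303427995, 'k1': -0.10664363167414243, 'world_to_cam': [[-0.8633, -0.504, 0.0269, 0.3495], [-0.2672, 0.4112, -0.8715, 0.2909], [0.4282, -0.7595, -0.4896, 0.5009], [0.0, 0.0, 0.0, 1.0]]}
top {'fx': 516.51166887191, 'fy': 516.51166887191, 'cx': 314.36886031528144, 'cy': 200.0423129051652, 'k1': -0.04481901183037905, 'world_to_cam': [[0.0021, -0.9997, -0.024, -0.195], [-0.9952, 0.0003, -0.0974, 0.5507], [0.0973, 0.0241, -0.995, 1.0629], [0.0, 0.0, 0.0, 1.0]]}
```

View pics/top0.png

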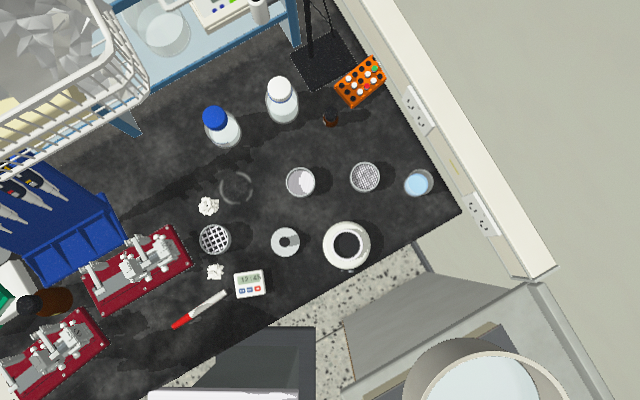

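View pics/scene0.png

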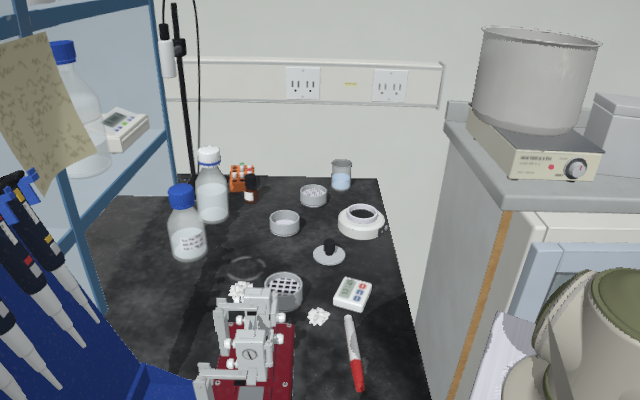

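The top view shows the coarse sieve (215,239), lid (285,242), pan (300,182), fine sieve (365,177), collar (347,245), beaker (418,183), vial (331,119) and timer (249,284). The scene view confirms this layout, and the arm is out of frame.

```bash
cat > h.py <<'E'
import numpy as np,cv2
from rig import camera_info
def px(n,P):
    c=camera_info(n);p=np.c_[np.atleast_2d(P),np.ones(len(np.atleast_2d(P)))]@np.array(c["world_to_cam"]).T
    s=p[:,:2]/p[:,2:3];r2=(s**2).sum(1,keepdims=True);s=s*(1+c["k1"]*r2)
    return s*[c["fx"],c["fy"]]+[c["cx"],c["cy"]]
def ray(n,uv):
    c=camera_info(n);d=(np.atleast_2d(uv).astype(float)-[c["cx"],c["cy"]])/[c["fx"],c["fy"]];s=d.copy()
    for _ in range(20): s=d/(1+c["k1"]*(s**2).sum(1,keepdims=True))
    M=np.array(c["world_to_cam"]);R,t=M[:3,:3],M[:3,3]
    return -R.T@t,np.c_[s,np.ones(len(s))]@R
def plane(n,uv,z):
    o,d=ray(n,uv);return (o+d*((z-o[2])/d[:,2:3]))[:,:2]
E
python3 - <<'E'
import cv2,numpy as np
from h import *
t=cv2.imread("pics/top0.png");s=cv2.imread("pics/scene0.png")
guess={"pan":(300,181,.036),"fine":(365,176,.036),"coarse":(215,238,.042),"lid":(285,241,.013),"collar":(347,244,.045),"beaker":(418,182,.068),"vial":(331,119,.072),"timer":(249,283,.018)}
for k,(u,v,z) in guess.items():
    p=plane("top",[(u,v)],z)[0]; print(k,p.round(3),px("scene",[*p,z]).round(0))
cv2.imwrite("pics/tc.png",cv2.resize(t[100:310,190:450],None,fx=3,fy=2.85,interpolation=cv2.INTER_CUBIC)[:600,:800])
cv2.imwrite("pics/sc.png",cv2.resize(s[150:325,220:400],None,fx=3.4,fy=3.4,interpolation=cv2.INTER_CUBIC))
E
```

```text
pan [ 0.59  -0.165] [[283. 216.]]
fine [ 0.6 -0.3] [[313. 189.]]
coarse [0.47  0.011] [[282. 281.]]
lid [ 0.465 -0.132] [[328. 252.]]
collar [ 0.459 -0.262] [[361. 210.]]
beaker [ 0.583 -0.405] [[341. 163.]]
vial [ 0.713 -0.229] [[255. 175.]]
timer [ 0.377 -0.058] [[351. 289.]]
```

View pics/tc.png

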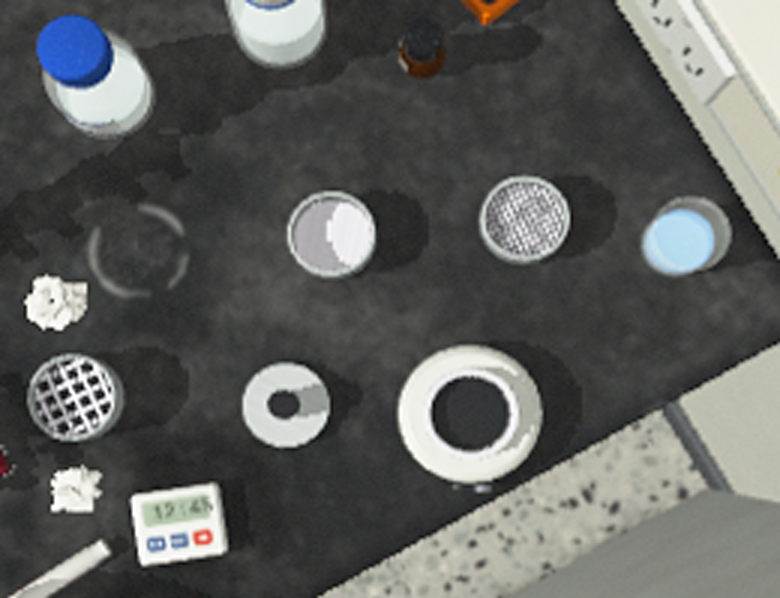

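View pics/sc.png

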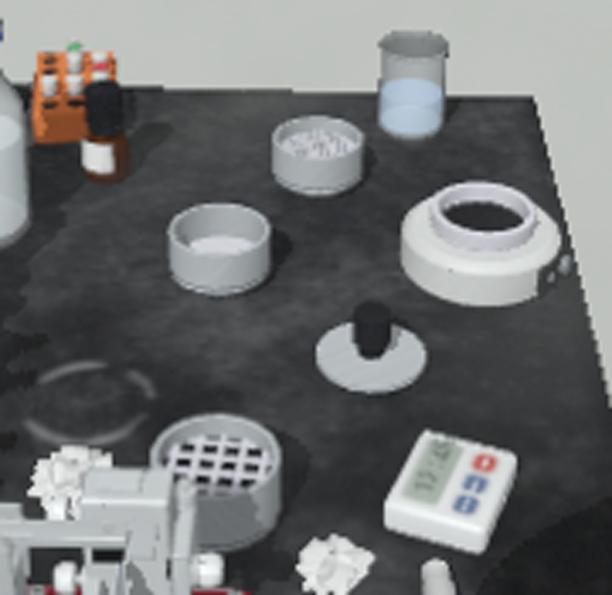

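The crops show all the rims clearly, with dark shadows to their right. I'll fit known-radius circles to the rim contours, using only the half facing away from the camera, in both views.

```bash
cat > fit.py <<'E'
from h import *
from scipy.optimize import least_squares
G={"pan":(.590,-.165,.036,.031),"fine":(.600,-.300,.036,.031),"coarse":(.470,.011,.042,.031),"lid":(.465,-.132,.013,.031),"collar":(.459,-.262,.045,.033),"base":(.459,-.262,.033,.050),"beaker":(.583,-.405,.068,.0265)}
def fit(n,im,g,thr=95,tol=.012):
    x,y,z,r=g; L=(cv2.cvtColor(im,cv2.COLOR_BGR2GRAY)>thr).astype(np.uint8)
    cs,_=cv2.findContours(L,cv2.RETR_LIST,cv2.CHAIN_APPROX_NONE)
    P=plane(n,np.vstack(cs)[:,0]+0.,z); o=ray(n,[(0,0)])[0][:2]; c=np.array([x,y])
    for t in (tol,.006,.003,.003):
        d=P-c; rr=np.hypot(*d.T); a=(c-o)/np.linalg.norm(c-o)
        k=(abs(rr-r)<t)&(d@a>-0.1*rr)
        if k.sum()<8: return None
        f=least_squares(lambda q:np.hypot(*(P[k]-q).T)-r,c,loss="soft_l1",f_scale=.001);c=f.x
    return c,k.sum(),np.abs(f.fun).mean()
E
python3 - <<'E'
from fit import *
for n in("top","scene"):
    im=cv2.imread(f"pics/{n}0.png")
    for k,g in G.items():
        for thr in(85,110):
            q=fit(n,im,g,thr); print(n,k,thr,None if q is None else (q[0].round(4).tolist(),q[1],q[2].round(4)))
E
```

```text
top pan 85 ([0.5887, -0.1641], np.int64(45), np.float64(0.0004))
top pan 110 ([0.588, -0.1651], np.int64(53), np.float64(0.0009))
top fine 85 ([0.5999, -0.2991], np.int64(45), np.float64(0.0005))
top fine 110 ([0.599, -0.2995], np.int64(57), np.float64(0.0011))
top coarse 85 ([0.4672, 0.0089], np.int64(49), np.float64(0.0013))
top coarse 110 ([0.4673, 0.0093], np.int64(74), np.float64(0.0014))
top lid 85 ([0.4637, -0.132], np.int64(45), np.float64(0.0005))
top lid 110 ([0.4634, -0.1328], np.int64(45), np.float64(0.0006))
top collar 85 ([0.4535, -0.2542], np.int64(28), np.float64(0.001))
top collar 110 ([0.4554, -0.2539], np.int64(31), np.float64(0.0012))
top base 85 ([0.4569, -0.2596], np.int64(74), np.float64(0.0005))
top base 110 ([0.4567, -0.2592], np.int64(74), np.float64(0.0007))
top beaker 85 ([0.5843, -0.4089], np.int64(39), np.float64(0.0005))
top beaker 110 ([0.5838, -0.4081], np.int64(38), np.float64(0.0007))
scene pan 85 ([0.5858, -0.1619], np.int64(36), np.float64(0.0009))
scene pan 110 ([0.5858, -0.1609], np.int64(35), np.float64(0.0008))
scene fine 85 ([0.5977, -0.2974], np.int64(31), np.float64(0.0009))
scene fine 110 ([0.5974, -0.2966], np.int64(31), np.float64(0.001))
scene coarse 85 ([0.4664, 0.015], np.int64(48), np.float64(0.0006))
scene coarse 110 ([0.4658, 0.0159], np.int64(47), np.float64(0.0005))
scene lid 85 ([0.461, -0.1296], np.int64(29), np.float64(0.0007))
scene lid 110 ([0.4613, -0.1289], np.int64(29), np.float64(0.0008))
scene collar 85 ([0.4552, -0.2587], np.int64(33), np.float64(0.001))
scene collar 110 ([0.4551, -0.2585], np.int64(33), np.float64(0.001))
scene base 85 ([0.4514, -0.2623], np.int64(36), np.float64(0.0012))
scene base 110 ([0.4513, -0.2623], np.int64(36), np.float64(0.0011))
scene beaker 85 None
scene beaker 110 None
```

{"op": "drive_tool", "data": {"offset": [[0,0,-0.4],[0,0,-0.4],[0,0,-0.4],[-0.5,-1,0],[-0.5,-1,0],[-0.5,-1,0],[-0.5,-1,0],[-0.5,-1,0],[-0.5,-1,0],[-0.5,-1,0]], "turn": [[0,0,-1],[0,0,-1],[0,0,-0.75],[0,0,0],[0,0,0],[0,0,0],[0,0,0],[0,0,0],[0,0,0],[0,0,0]], "hand": [1,1,1,1,1,1,1,1,1,1], "newtons": 60}}

```text
time_s: 1.35
position: [0.2964, 0.246, 0.2792]
tool_rot: [[-1.0, -0.0, -0.0], [-0.0, 1.0, -0.0], [0.0, -0.0, -1.0]]
ft_force: [0.7, 0.3, 0.2]
grip_width: 0.0857
gripper_force: 0.0
```

{"op": "drive_tool", "data": {"offset": [[-0.73,-1,0],[-0.73,-1,0],[-0.73,-1,0],[-0.73,-1,0],[-0.73,-1,0],[-0.73,-1,0],[-0.73,-1,0],[-0.73,-1,0.5],[-0.73,-1,0.8],[-0.73,-1,0.8]], "turn": [[0,0,0],[0,0,0],[0,0,0],[0,0,0],[0,0,0],[0,0,0],[0,0,0],[0,0,0],[0,0,0],[0,0,0]], "hand": [1,1,1,1,1,1,1,1,1,1]}}

```text
time_s: 2.6
position: [0.5889, -0.1539, 0.194]
tool_rot: [[-1.0, -0.0, -0.0], [-0.0, 1.0, 0.0], [0.0, 0.0, -1.0]]
ft_force: [0.5, 0.9, 0.9]
grip_width: 0.0855
gripper_force: 0.0
```

{"op": "drive_tool", "data": {"offset": [[0,-0.23,0.8],[0,0,1],[0,0,1],[0,0,1],[0,0,0.6],[0,0,0.35],[0,0,0],[0,0,0],[0,0,0],[0,0,0]], "turn": [[0,0,0],[0,0,0],[0,0,0],[0,0,0],[0,0,0],[0,0,0],[0,0,0],[0,0,0],[0,0,0],[0,0,0]], "hand": [1,1,1,1,1,1,1,0.6,0.6,0.6], "newtons": 60}}

```text
time_s: 3.85
position: [0.589, -0.1621, 0.0072]
tool_rot: [[-1.0, -0.0, 0.003], [-0.0, 1.0, -0.001], [-0.003, -0.001, -1.0]]
ft_force: [-0.5, 0.8, 6.5]
grip_width: 0.0601
gripper_force: 65.0
```

```bash
python3 - <<'E'
from rig import *
import cv2,numpy as np
t=get_image("top");s=get_image("scene")
a=cv2.resize(s[120:300,200:420],None,fx=2.8,fy=2.8);b=cv2.resize(t[120:300,240:400],None,fx=1.1,fy=2.8) if 0 else None
cv2.imwrite("pics/g1.png",a);o=observe();print(o["position"],o["grip_width"],o["gripper_force"],o["ft_force"])
E
```

```text
[ 0.58905172 -0.16209928  0.00718153] 0.06062901620453302 64.96794138103724 [-1.1310855  -0.20311501  5.73694148]
```

View pics/g1.png

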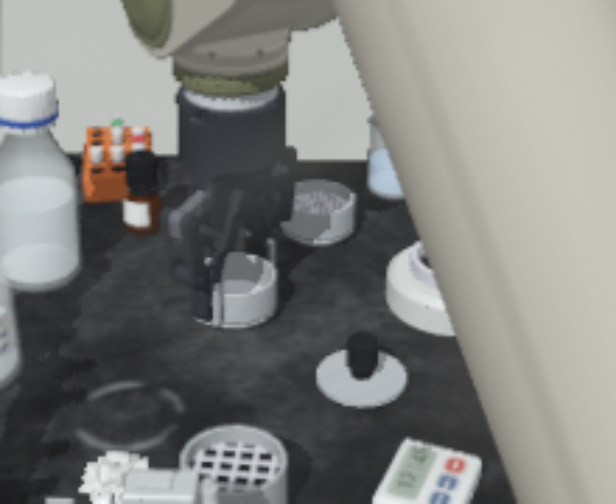

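The pan is gripped and upright. Next is to lift it and carry it over the collar.

{"op": "drive_tool", "data": {"offset": [[0,0,-0.5],[0,0,-1],[0,0,-1],[0,0,-0.3],[0.8,-0.6,0],[0.8,-0.6,0],[0.8,-0.6,0],[0.8,-0.6,0],[0.1,0,0],[0,0,0]], "turn": [[0,0,0],[0,0,0],[0,0,0],[0,0,0],[0,0,0],[0,0,0],[0,0,0],[0,0,0],[0,0,0],[0,0,0]], "hand": [0.6,0.6,0.6,0.6,0.6,0.6,0.6,0.6,0.6,0.6]}}

```text
time_s: 5.2
position: [0.4562, -0.2575, 0.1171]
tool_rot: [[-1.0, 0.0, -0.0], [0.0, 1.0, 0.001], [0.0, 0.001, -1.0]]
ft_force: [0.2, 0.7, 0.3]
grip_width: 0.0608
gripper_force: 65.1
```

```bash
python3 - <<'E'
from rig import *
import cv2,numpy as np
t=get_image("top");s=get_image("scene")
a=cv2.resize(s[120:300,260:440],None,fx=2.2,fy=2.2);b=cv2.resize(t[140:320,260:440],None,fx=2.2,fy=2.2)
cv2.imwrite("pics/g2.png",np.hstack([a,b]));o=observe();print(o["position"],o["grip_width"],o["gripper_force"],o["ft_force"])
E
```

```text
[ 0.45682352 -0.25718055  0.11711989] 0.060448832853709236 65.14675240963697 [-0.27755563  0.09557933 -0.96452462]
```

View pics/g2.png

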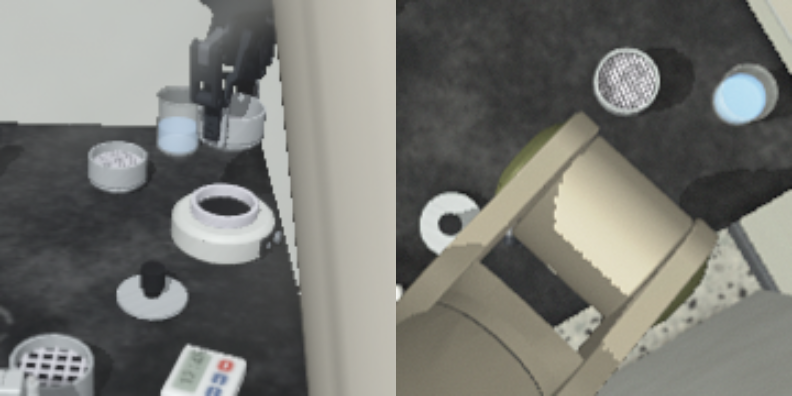

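The pan hangs upright over the collar (scene crop around (235,120)). The top view is blocked by the arm. I'll lower it gently and check the force.

{"op": "drive_tool", "data": {"offset": [[0,-0.03,0.7],[0,0,0.4],[0,0,0.2],[0,0,0.15],[0,0,0.1],[0,0,0.1],[0,0,0.1],[0,0,0.05],[0,0,0],[0,0,0]], "turn": [[0,0,0],[0,0,0],[0,0,0],[0,0,0],[0,0,0],[0,0,0],[0,0,0],[0,0,0],[0,0,0],[0,0,0]], "hand": [0.6,0.6,0.6,0.6,0.6,0.6,0.6,0.6,0.6,0.6]}}

```text
time_s: 6.55
position: [0.4563, -0.259, 0.0454]
tool_rot: [[-1.0, -0.0, 0.0], [-0.0, 1.0, -0.0], [-0.0, -0.0, -1.0]]
ft_force: [1.0, -0.9, -0.4]
grip_width: 0.0606
gripper_force: 65.1
```

{"op": "drive_tool", "data": {"offset": [[0,0,0.03],[0,0,0.02],[0,0,0],[0,0,0],[0,0,0],[0,0,0],[0,0,-0.3],[0,0,-0.6],[0,0,-1],[0,0,-1]], "turn": [[0,0,0],[0,0,0],[0,0,0],[0,0,0],[0,0,0],[0,0,0],[0,0,0],[0,0,0],[0,0,0],[0,0,0]], "hand": [0.6,0.6,0.6,1,1,1,1,1,1,1]}}

```text
time_s: 7.8
position: [0.4562, -0.2589, 0.1613]
tool_rot: [[-1.0, -0.0, 0.0], [-0.0, 1.0, -0.0], [-0.0, -0.0, -1.0]]
ft_force: [-0.0, -0.6, -0.7]
grip_width: 0.085
gripper_force: 0.0
```

```bash
python3 - <<'E'
from rig import *
import cv2,numpy as np
from fit import *
s=get_image("scene");cv2.imwrite("pics/s3.png",s)
a=cv2.resize(s[120:300,260:440],None,fx=3,fy=3)
cv2.imwrite("pics/g3.png",a);print(fit("scene",s,(.456,-.259,.073,.031)),fit("scene",s,G["fine"]));print(observe()["position"])
E
```

```text
(array([ 0.45425596, -0.25577443]), np.int64(34), np.float64(0.0007693201696830814)) (array([ 0.59766284, -0.29714439]), np.int64(30), np.float64(0.0008336833770676743))
[ 0.45778474 -0.26022425  0.16649445]
```

View pics/g3.png

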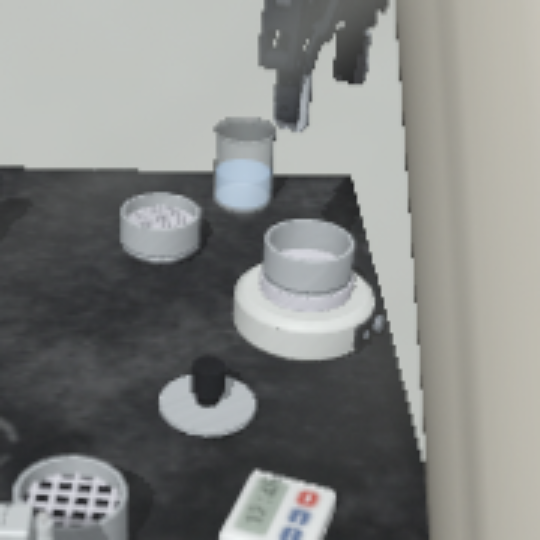

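The pan is seated squarely in the collar, crop (308,260). Its fit agrees with the top-view numbers. The fine sieve is next.

{"op": "drive_tool", "data": {"offset": [[-0.9,-0.25,0],[-0.9,-0.25,0],[-0.9,-0.25,0],[-0.87,-0.27,0],[0,0,0.9],[0,0,1],[0,0,1],[0,0,0.6],[0,0,0.3],[0,0,0.22]], "turn": [[0,0,0],[0,0,0],[0,0,0],[0,0,0],[0,0,0],[0,0,0],[0,0,0],[0,0,0],[0,0,0],[0,0,0]], "hand": [1,1,1,1,1,1,1,1,1,1]}}

```text
time_s: 9.1
position: [0.5994, -0.3, -0.0011]
tool_rot: [[-1.0, -0.0, 0.001], [-0.0, 1.0, -0.001], [-0.001, -0.001, -1.0]]
ft_force: [0.2, -0.0, 0.7]
grip_width: 0.0849
gripper_force: 0.0
```

{"op": "drive_tool", "data": {"offset": [[0,0,-0.15],[0,0,0],[0,0,0],[0,0,0],[0,0,0],[0,0,0],[0,0,-0.5],[0,0,-1],[0,0,-1],[0,0,-1]], "turn": [[0,0,0],[0,0,0],[0,0,0],[0,0,0],[0,0,0],[0,0,0],[0,0,0],[0,0,0],[0,0,0],[0,0,0]], "hand": [1,0.6,0.6,0.6,0.6,0.6,0.6,0.6,0.6,0.6]}}

```text
time_s: 10.35
position: [0.5988, -0.2996, 0.1459]
tool_rot: [[-1.0, -0.0, -0.0], [-0.0, 1.0, 0.0], [0.0, 0.0, -1.0]]
ft_force: [0.6, -1.1, -1.0]
grip_width: 0.0595
gripper_force: 64.9
```

{"op": "drive_tool", "data": {"offset": [[0.9,0.25,0],[0.9,0.25,0],[0.9,0.25,0],[0.87,0.26,0],[0,0,0.5],[0,0,0.5],[0,0,0.3],[0,0,0.1],[0,0,0],[0,0,0]], "turn": [[0,0,0],[0,0,0],[0,0,0],[0,0,0],[0,0,0],[0,0,0],[0,0,0],[0,0,0],[0,0,0],[0,0,0]], "hand": [0.6,0.6,0.6,0.6,0.6,0.6,0.6,0.6,0.6,0.6]}}

```text
time_s: 11.6
position: [0.4565, -0.2596, 0.0891]
tool_rot: [[-1.0, -0.0, 0.001], [-0.0, 1.0, -0.001], [-0.001, -0.001, -1.0]]
ft_force: [1.2, 0.5, -1.1]
grip_width: 0.0593
gripper_force: 65.0
```

```bash
python3 - <<'E'
from rig import *
import cv2,numpy as np
s=get_image("scene")
cv2.imwrite("pics/g4.png",cv2.resize(s[140:280,300:440],None,fx=3.5,fy=3.5));print(observe()["position"])
E
```

```text
[ 0.45648303 -0.25955239  0.08905691]
```

View pics/g4.png

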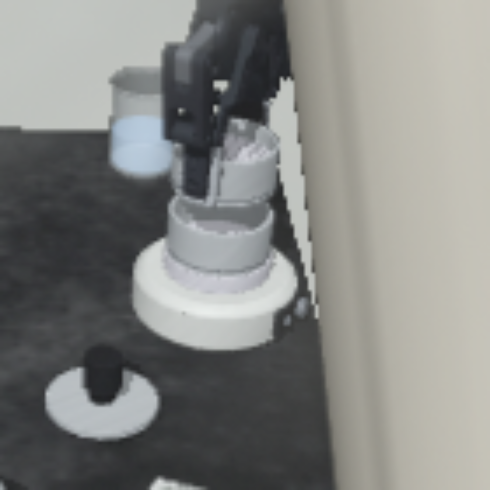

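The fine sieve hangs about 2 mm to the right of the pan in the image (centre 225 against 220 in the crop), well within the taper's capture range. I'll lower it.

{"op": "drive_tool", "data": {"offset": [[-0.03,0.02,0.1],[0,0,0.1],[0,0,0.1],[0,0,0.05],[0,0,0.04],[0,0,0.03],[0,0,0],[0,0,0],[0,0,0],[0,0,0]], "turn": [[0,0,0],[0,0,0],[0,0,0],[0,0,0],[0,0,0],[0,0,0],[0,0,0],[0,0,0],[0,0,0],[0,0,0]], "hand": [0.6,0.6,0.6,0.6,0.6,0.6,0.6,0.6,0.6,0.6]}}

```text
time_s: 12.9
position: [0.4575, -0.2586, 0.0718]
tool_rot: [[-1.0, -0.0, 0.0], [-0.0, 1.0, -0.0], [-0.0, -0.0, -1.0]]
ft_force: [0.2, -0.5, -1.8]
grip_width: 0.0594
gripper_force: 65.0
```

{"op": "drive_tool", "data": {"offset": [[0,0,0.03],[0,0,0.02],[0,0,0],[0,0,0],[0,0,0],[0,0,0],[0,0,-0.3],[0,0,-0.6],[0,0,-1],[0,0,-1]], "turn": [[0,0,0],[0,0,0],[0,0,0],[0,0,0],[0,0,0],[0,0,0],[0,0,0],[0,0,0],[0,0,0],[0,0,0]], "hand": [0.6,0.6,0.6,1,1,1,1,1,1,1]}}

```text
time_s: 14.15
position: [0.4573, -0.2585, 0.1877]
tool_rot: [[-1.0, -0.0, 0.0], [-0.0, 1.0, -0.0], [-0.0, -0.0, -1.0]]
ft_force: [0.5, -0.3, -1.1]
grip_width: 0.0856
gripper_force: 0.0
```

```bash
python3 - <<'E'
from rig import *
from fit import *
s=get_image("scene")
cv2.imwrite("pics/g5.png",cv2.resize(s[140:280,300:440],None,fx=3.5,fy=3.5));print(observe()["position"])
for n,g in (("fine",(.456,-.259,.101,.031)),("coarse",G["coarse"])):print(n,fit("scene",s,g))
E
```

```text
[ 0.45889036 -0.25975592  0.19301193]
fine (array([ 0.45598122, -0.25578913]), np.int64(35), np.float64(0.0009567130938678662))
coarse (array([0.46621799, 0.01530245]), np.int64(48), np.float64(0.0005959660813736643))
```

View pics/g5.png

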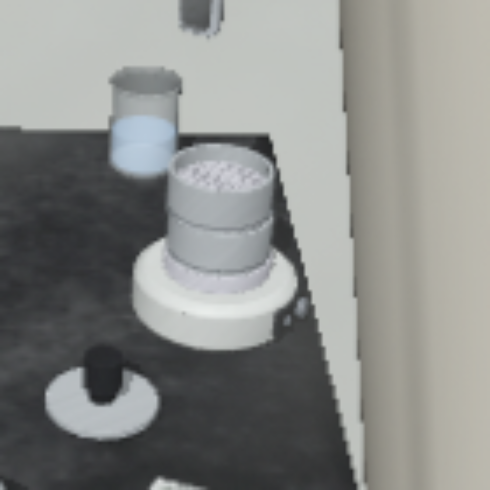

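The fine sieve is home on the pan. The coarse sieve stands close to the red stand and the cotton bits, so I'll check the finger clearance at two yaws.

```bash
python3 - <<'E'
from h import *
im=cv2.resize(cv2.imread("pics/top0.png")[160:320,100:310],None,fx=3.7,fy=3.7,interpolation=cv2.INTER_CUBIC)
c=np.array([.468,.012])
for yaw,col in((90,(0,255,0)),(45,(0,255,255)),(135,(255,0,255)),(20,(255,128,0))):
    a=np.radians(yaw);u=np.array([np.cos(a),np.sin(a)]);w=np.array([-u[1],u[0]])
    for sg in(1,-1):
        P=[c+sg*u*r+w*k for r,k in((.0425,-.011),(.057,-.011),(.057,.011),(.0425,.011))]
        p=(px("top",np.c_[P,[.017]*4])-[100,160]+.5)*3.7
        cv2.polylines(im,[p.round().astype(int)],True,col,2)
cv2.imwrite("pics/c1.png",im)
E
```

```text
(no output)
```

View pics/c1.png

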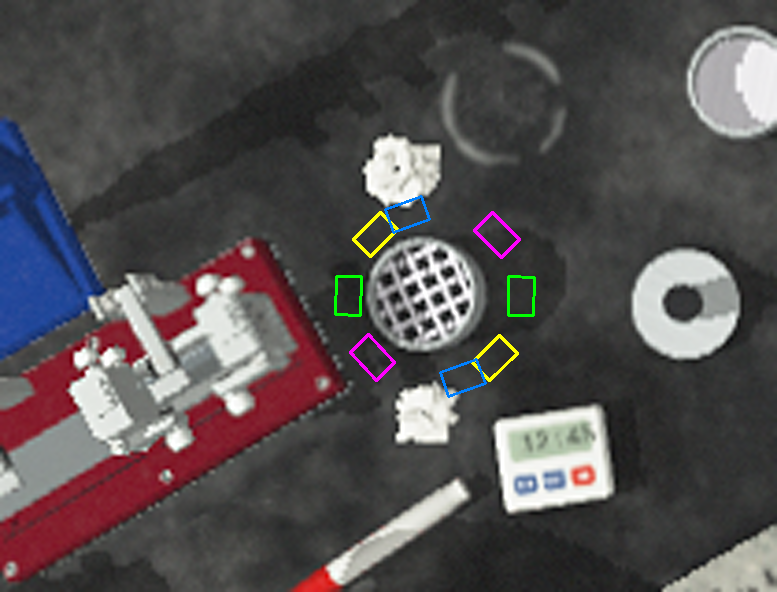

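Yaw 45° (yellow) clears the stand, cotton and timer. I'll use that.

{"op": "drive_tool", "data": {"offset": [[-0.04,0.97,0],[-0.04,0.97,0],[-0.04,0.97,0],[-0.04,0.97,0],[-0.04,0.97,0],[-0.04,0.97,0],[-0.04,0.95,0],[0,0,0.2],[0,0,0.2],[0,0,0.2]], "turn": [[0,0,0],[0,0,0],[0,0,0],[0,0,0],[0,0,0],[0,0,0],[0,0,0],[0,0,1],[0,0,1],[0,0,1]], "hand": [1,1,1,1,1,1,1,1,1,1]}}

```text
time_s: 15.45
position: [0.4686, 0.0124, 0.1621]
tool_rot: [[-0.95, 0.312, 0.001], [0.312, 0.95, -0.0], [-0.001, 0.0, -1.0]]
ft_force: [-0.2, 0.1, 0.4]
grip_width: 0.0855
gripper_force: 0.0
```

{"op": "drive_tool", "data": {"offset": [[0,0,0.3],[0,0,0.3],[0,0,0.2],[0,0,0],[0,0,0],[0,0,0],[0,0,0],[0,0,0],[0,0,0],[0,0,0]], "turn": [[0,0,1],[0,0,1],[0,0,1],[0,0,1],[0,0,0.5],[0,0,0],[0,0,0],[0,0,0],[0,0,0],[0,0,0]], "hand": [1,1,1,1,1,1,1,1,1,1]}}

```text
time_s: 16.7
position: [0.4686, 0.0122, 0.1297]
tool_rot: [[-0.707, 0.707, -0.0], [0.707, 0.707, -0.0], [0.0, -0.0, -1.0]]
ft_force: [0.2, 0.1, 0.6]
grip_width: 0.085
gripper_force: 0.0
```

{"op": "drive_tool", "data": {"offset": [[0,0,0.8],[0,0,0.9],[0,0,0.7],[0,0,0.4],[0,0,0.25],[0,0,0],[0,0,0],[0,0,0],[0,0,0],[0,0,0]], "turn": [[0,0,0],[0,0,0],[0,0,0],[0,0,0],[0,0,0],[0,0,0],[0,0,0],[0,0,0],[0,0,0],[0,0,0]], "hand": [1,1,1,1,1,1,0.6,0.6,0.6,0.6]}}

```text
time_s: 17.95
position: [0.469, 0.0121, 0.009]
tool_rot: [[-0.707, 0.707, 0.002], [0.707, 0.707, -0.001], [-0.002, 0.001, -1.0]]
ft_force: [-2.4, 0.5, 9.5]
grip_width: 0.0613
gripper_force: 63.1
```

{"op": "drive_tool", "data": {"offset": [[0,0,-0.5],[0,0,-1],[0,0,-1],[0,0,-1],[0,0,-0.5],[-0.75,-0.8,0],[-0.75,-0.8,0],[-0.75,-0.8,0],[-0.75,-0.8,0],[-0.75,-0.8,0]], "turn": [[0,0,0],[0,0,0],[0,0,0],[0,0,0],[0,0,0],[0,0,0],[0,0,0],[0,0,0],[0,0,0],[0,0,0]], "hand": [0.6,0.6,0.6,0.6,0.6,0.6,0.6,0.6,0.6,0.6]}}

```text
time_s: 19.2
position: [0.4612, -0.2083, 0.1683]
tool_rot: [[-0.707, 0.707, 0.001], [0.707, 0.707, -0.0], [-0.001, 0.0, -1.0]]
ft_force: [1.1, -0.0, -0.9]
grip_width: 0.0611
gripper_force: 65.4
```

{"op": "drive_tool", "data": {"offset": [[-0.45,-0.5,0],[-0.4,-0.48,0],[0,0,0.4],[0,0,0.4],[0,0,0.3],[0,0,0.12],[0,0,0],[0,0,0],[0,0,0],[0,0,0]], "turn": [[0,0,0],[0,0,0],[0,0,0],[0,0,0],[0,0,0],[0,0,0],[0,0,0],[0,0,0],[0,0,0],[0,0,0]], "hand": [0.6,0.6,0.6,0.6,0.6,0.6,0.6,0.6,0.6,0.6]}}

```text
time_s: 20.45
position: [0.458, -0.2588, 0.1191]
tool_rot: [[-0.707, 0.707, 0.0], [0.707, 0.707, -0.0], [-0.0, -0.0, -1.0]]
ft_force: [-0.1, 0.5, -1.5]
grip_width: 0.061
gripper_force: 65.4
```

```bash
python3 - <<'E'
from rig import *
import cv2,numpy as np
s=get_image("scene")
cv2.imwrite("pics/g6.png",cv2.resize(s[120:260,300:440],None,fx=3.5,fy=3.5));print(observe()["position"])
E
```

```text
[ 0.45794622 -0.25875864  0.1190872 ]
```

View pics/g6.png

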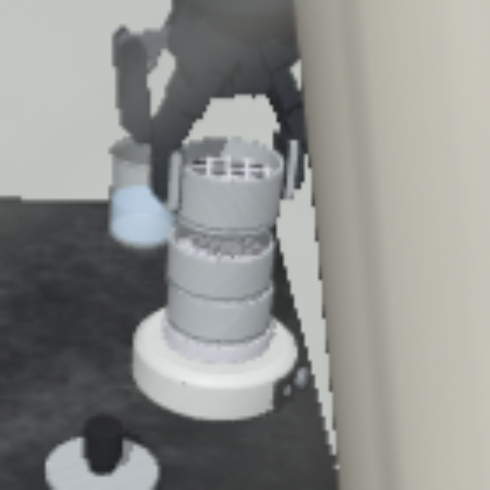

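```bash
python3 - <<'E'
from h import *
for z in(.06,.09,.101,.12,.15): print(z,((px("scene",[.458,-.2588,z])-[300,120])*3.5).round(0))
E
```

```text
0.06 [[214. 295.]]
0.09 [[218. 251.]]
0.101 [[219. 234.]]
0.12 [[222. 205.]]
0.15 [[226. 157.]]
```

The coarse sieve is upright in the grip but about 3 mm to the right of the tower axis in the image. I'll nudge it +2.5 mm along tool y and lower it.

{"op": "drive_tool", "data": {"offset": [[0,0.06,0.1],[0,0,0.1],[0,0,0.08],[0,0,0.06],[0,0,0.05],[0,0,0.03],[0,0,0],[0,0,0],[0,0,0],[0,0,0]], "turn": [[0,0,0],[0,0,0],[0,0,0],[0,0,0],[0,0,0],[0,0,0],[0,0,0],[0,0,0],[0,0,0],[0,0,0]], "hand": [0.6,0.6,0.6,0.6,0.6,0.6,0.6,0.6,0.6,0.6]}}

```text
time_s: 21.75
position: [0.4596, -0.257, 0.1021]
tool_rot: [[-0.707, 0.707, -0.0], [0.707, 0.707, 0.0], [0.0, -0.0, -1.0]]
ft_force: [0.2, -1.1, -1.8]
grip_width: 0.0612
gripper_force: 65.5
```

{"op": "drive_tool", "data": {"offset": [[0,0,0.03],[0,0,0.02],[0,0,0],[0,0,0],[0,0,0],[0,0,0],[0,0,-0.3],[0,0,-0.6],[0,0,-1],[0,0,-1]], "turn": [[0,0,0],[0,0,0],[0,0,0],[0,0,0],[0,0,0],[0,0,0],[0,0,0],[0,0,0],[0,0,0],[0,0,0]], "hand": [0.6,0.6,0.6,1,1,1,1,1,1,1]}}

```text
time_s: 23.0
position: [0.4595, -0.2569, 0.2181]
tool_rot: [[-0.707, 0.707, 0.0], [0.707, 0.707, -0.0], [-0.0, 0.0, -1.0]]
ft_force: [-0.0, 0.4, -0.2]
grip_width: 0.0856
gripper_force: 0.0
```

```bash
python3 - <<'E'
from rig import *
from fit import *
s=get_image("scene");print(observe()["position"])
cv2.imwrite("pics/g7.png",cv2.resize(s[120:260,300:440],None,fx=3.5,fy=3.5))
for n,g in (("coarse",(.458,-.257,.135,.031)),("lid",G["lid"])):print(n,fit("scene",s,g))
E
```

```text
[ 0.46092288 -0.25809895  0.22347347]
coarse None
lid (array([ 0.46099788, -0.12924108]), np.int64(28), np.float64(0.00065552020357457))
```

View pics/g7.png

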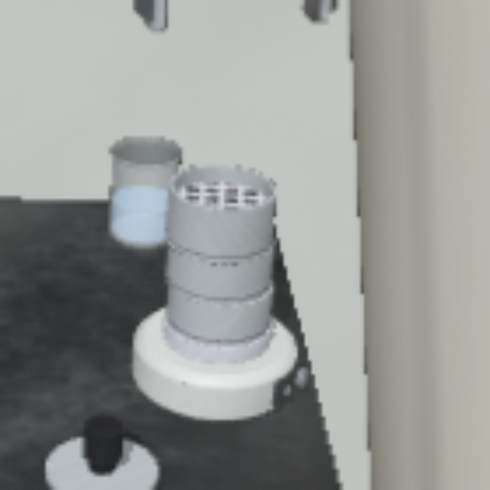

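The coarse sieve is home and the tower is straight. The lid is next; I'll part-open the fingers for the knob.

{"op": "drive_tool", "data": {"offset": [[0.5,0.5,0],[0.6,0.6,0],[0.6,0.6,0],[0.44,0.58,0],[0,0,0.8],[0,0,1],[0,0,1],[0,0,0.8],[0,0,0.4],[0,0,0]], "turn": [[0,0,0],[0,0,0],[0,0,0],[0,0,0],[0,0,0],[0,0,0],[0,0,0],[0,0,0],[0,0,0],[0,0,0]], "hand": [1,1,0.6,0.6,0.6,0.6,0.6,0.6,0.6,0.6]}}

```text
time_s: 24.3
position: [0.4633, -0.1319, 0.0558]
tool_rot: [[-0.707, 0.707, -0.001], [0.707, 0.707, 0.001], [0.001, -0.0, -1.0]]
ft_force: [0.4, -0.8, 0.5]
grip_width: 0.0514
gripper_force: 0.0
```

```bash
python3 - <<'E'
from rig import *
import cv2,numpy as np
s=get_image("scene");print(observe()["position"])
cv2.imwrite("pics/g8.png",cv2.resize(s[180:290,270:410],None,fx=4,fy=4))
E
```

```text
[ 0.46375474 -0.13213391  0.05655086]
```

View pics/g8.png

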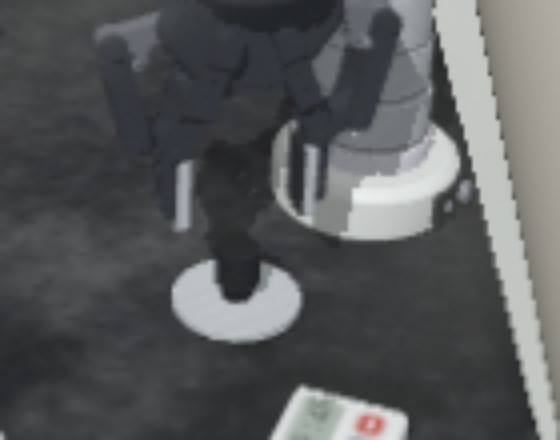

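The knob (238,270) lies between the open pads (183 and 309). I'll descend and close.

{"op": "drive_tool", "data": {"offset": [[0,0,0.4],[0,0,0.35],[0,0,0.2],[0,0,0],[0,0,0],[0,0,0],[0,0,0],[0,0,0],[0,0,0],[0,0,0]], "turn": [[0,0,0],[0,0,0],[0,0,0],[0,0,0],[0,0,0],[0,0,0],[0,0,0],[0,0,0],[0,0,0],[0,0,0]], "hand": [0.6,0.6,0.6,0.6,0.2,0.2,0.2,0.2,0.2,0.2]}}

```text
time_s: 25.6
position: [0.4638, -0.1322, 0.0187]
tool_rot: [[-0.707, 0.707, 0.001], [0.707, 0.707, -0.001], [-0.001, 0.0, -1.0]]
ft_force: [-1.4, 0.5, 5.9]
grip_width: 0.0197
gripper_force: 58.9
```

{"op": "drive_tool", "data": {"offset": [[0,0,-0.4],[0,0,-1],[0,0,-1],[0,0,-1],[0,0,-0.9],[-0.53,-0.58,0],[-0.53,-0.58,0],[-0.53,-0.58,0],[-0.53,-0.58,0],[0,0,0]], "turn": [[0,0,0],[0,0,0],[0,0,0],[0,0,0],[0,0,0],[0,0,0],[0,0,0],[0,0,0],[0,0,0],[0,0,0]], "hand": [0.2,0.2,0.2,0.2,0.2,0.2,0.2,0.2,0.2,0.2]}}

```text
time_s: 26.85
position: [0.4576, -0.2591, 0.1897]
tool_rot: [[-0.706, 0.709, -0.0], [0.709, 0.706, 0.0], [0.0, -0.0, -1.0]]
ft_force: [1.2, 0.5, -0.7]
grip_width: 0.0196
gripper_force: 59.0
```

{"op": "drive_tool", "data": {"offset": [[0,0,0.3],[0,0,0.3],[0,0,0.1],[0,0,0],[0,0,0],[0,0,0],[0,0,0],[0,0,0],[0,0,0],[0,0,0]], "turn": [[0,0,0],[0,0,0],[0,0,0],[0,0,0],[0,0,0],[0,0,0],[0,0,0],[0,0,0],[0,0,0],[0,0,0]], "hand": [0.2,0.2,0.2,0.2,0.2,0.2,0.2,0.2,0.2,0.2]}}

```text
time_s: 28.1
position: [0.4579, -0.2576, 0.1621]
tool_rot: [[-0.707, 0.707, -0.0], [0.707, 0.707, -0.0], [0.0, -0.0, -1.0]]
ft_force: [-0.1, -1.1, -1.7]
grip_width: 0.0199
gripper_force: 59.0
```

```bash
python3 - <<'E'
from rig import *
from h import *
s=get_image("scene")
g=s[120:210,320:410];cv2.imwrite("pics/g9.png",cv2.resize(s[100:240,300:440],None,fx=4,fy=4));print(observe()["position"])
for z in(.107,.13,.155,.17): print(z,((px("scene",[.4585,-.258,z])-[300,100])*4).round(0))
E
```

```text
[ 0.45790891 -0.2575961   0.16213022]
0.107 [[250. 338.]]
0.13 [[253. 297.]]
0.155 [[257. 251.]]
0.17 [[259. 223.]]
```

View pics/g9.png

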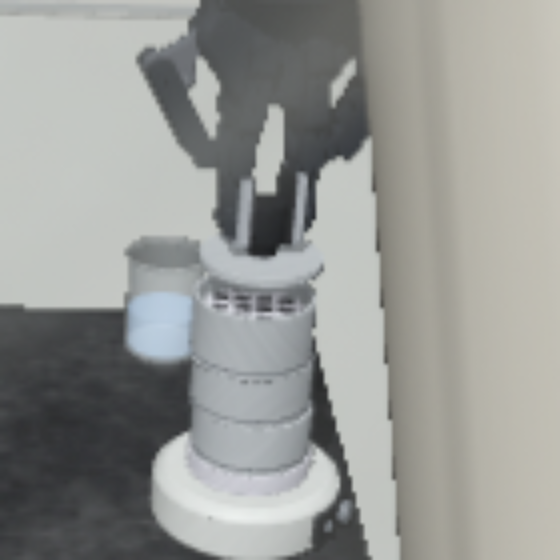

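The lid is above the coarse sieve, disc centre ≈262 against an expected ≈259. It is within capture range but slightly tilted in the grip. I'll lower it.

{"op": "drive_tool", "data": {"offset": [[0,0.03,0.1],[0,0,0.1],[0,0,0.07],[0,0,0.05],[0,0,0.04],[0,0,0.03],[0,0,0],[0,0,0],[0,0,0],[0,0,0]], "turn": [[0,0,0],[0,0,0],[0,0,0],[0,0,0],[0,0,0],[0,0,0],[0,0,0],[0,0,0],[0,0,0],[0,0,0]], "hand": [0.2,0.2,0.2,0.2,0.2,0.2,0.2,0.2,0.2,0.2]}}

```text
time_s: 29.4
position: [0.4588, -0.2568, 0.1466]
tool_rot: [[-0.707, 0.707, 0.0], [0.707, 0.707, -0.0], [-0.0, 0.0, -1.0]]
ft_force: [0.1, 0.8, -0.2]
grip_width: 0.0195
gripper_force: 59.0
```

{"op": "drive_tool", "data": {"offset": [[0,0,0.02],[0,0,0.02],[0,0,0.01],[0,0,0],[0,0,0],[0,0,0],[0,0,0],[0,0,0],[0,0,0],[0,0,0]], "turn": [[0,0,0],[0,0,0],[0,0,0],[0,0,0],[0,0,0],[0,0,0],[0,0,0],[0,0,0],[0,0,0],[0,0,0]], "hand": [0.2,0.2,0.2,0.2,0.2,0.2,0.2,0.2,0.2,0.2]}}

```text
time_s: 30.65
position: [0.4591, -0.257, 0.1456]
tool_rot: [[-0.707, 0.707, 0.001], [0.707, 0.707, -0.001], [-0.002, 0.0, -1.0]]
ft_force: [-1.4, 0.7, 8.1]
grip_width: 0.0197
gripper_force: 60.0
```

Contact came at the expected seated height (0.1456). I'll release and retreat upward.

{"op": "drive_tool", "data": {"offset": [[0,0,0],[0,0,0],[0,0,0],[0,0,-0.2],[0,0,-0.5],[0,0,-1],[0,0,-1],[0,0,-0.5],[0,0,0],[0,0,0]], "turn": [[0,0,0],[0,0,0],[0,0,0],[0,0,0],[0,0,0],[0,0,0],[0,0,0],[0,0,0],[0,0,0],[0,0,0]], "hand": [0.5,0.6,0.6,0.6,0.6,0.6,0.6,0.6,0.6,0.6]}}

```text
time_s: 31.9
position: [0.4585, -0.2565, 0.2716]
tool_rot: [[-0.707, 0.707, -0.001], [0.707, 0.707, 0.001], [0.002, -0.0, -1.0]]
ft_force: [-0.6, -0.5, 0.1]
grip_width: 0.0512
gripper_force: 0.0
```

```bash
python3 - <<'E'
from rig import *
from h import *
s=get_image("scene");o=observe();print(o["position"],o["ft_force"])
cv2.imwrite("pics/g10.png",cv2.resize(s[110:250,300:440],None,fx=4.2,fy=4.2))
for z in(.053,.101,.135,.14,.168): print(z,((px("scene",[.458,-.2585,z])-[300,110])*4.2).round(0))
E
```

```text
[ 0.45844358 -0.2565148   0.27139112] [-0.03075512 -0.47778537 -0.19927896]
0.053 [[255. 409.]]
0.101 [[263. 323.]]
0.135 [[268. 260.]]
0.14 [[269. 250.]]
0.168 [[274. 196.]]
```

View pics/g10.png

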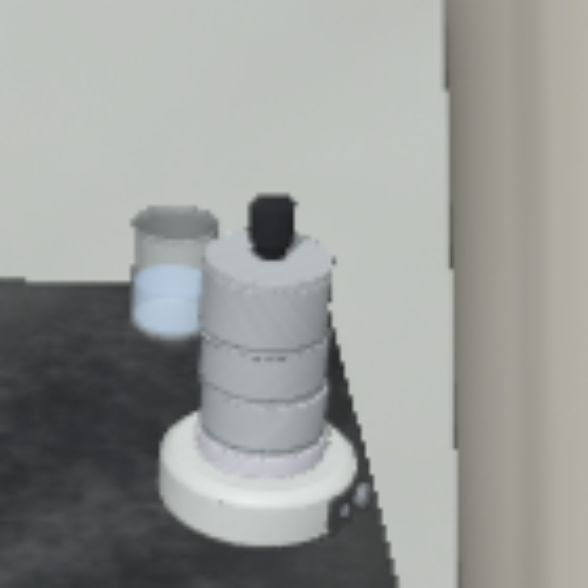

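The knob is at (271,196), exactly where a seated lid's top should project. The disc is flush on the coarse sieve, the tower is straight and the gripper is clear. Handing in.

```bash
python3 -c "
from rig import env
print(env.close_job())"
```

```text
the job is handed in; nothing more can be done
None
```

The sieve tower is built and handed in after about 32 s of the 83 s limit: pan, fine sieve, coarse sieve and lid all look fully seated and straight in the last picture. I saw no contact with the beaker, vial or timer; the hand-in gave no verdict, so the judged result isn't known.

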